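Hand in a plywood module through a spring flap

ROBOT

A 7-joint arm with a two-finger parallel gripper is mounted at the origin on the work surface. World frame = base frame: x ahead of the robot, y to its left, z up, the work surface at z = 0. Lengths are in m, angles in rad, forces in N, time in s.
With the tool pointing down it reaches from about 0.425 to 0.95 m from the base axis. Payload 4.7 kg.
Tool frame: the origin (TCP) lies at the very end of the fingers, on their centre line; the grasp point (between the pads) lies 19 mm behind it (robot.pinch_z is the x of the grasp point in the tool frame, in m); x points along the fingers, y is the direction in which the jaws open and shut, and the axes are right-handed (so a half turn about x gives the same grasp; the last joint's range is limited). The gripper opens to 85 mm and grips with 20 to 120 N. Pads are 22 mm wide; open, the fingers measure 114 mm over their backs; the gripper's body (76 mm by 85 mm) begins 54 mm behind the grasp point. The pads swing forward as they close: fully open they stand 13 mm farther back than shut.
Start: joints at [-0.029, 0.469, -0.049, 1.532, 0.024, 1.141, -0.082], TCP at [0.675, 0, 0.2] pointing down, gripper open.
Joint ranges: [-2.59, 2.59], [-0.33, 1.99], [-1.39, 1.29], [0.1, 2.45], [-1.04, 4.18], [0.21, 1.99], [-2.66, 2.66]. Speed limits (rad/s): [2.57, 2.57, 3.14, 3.14, 3.14, 3.14, 3.14].

INTERFACE

Orientations are given as [roll, pitch, yaw] about the fixed x, y, z axes, in that order (R = Rz(yaw) Ry(pitch) Rx(roll)).
In Python, from station import robot gives the robot as it stands.
- The arm moves only by the tool step_arm, never from a script. Its argument "steps" is one flat list of numbers, 6 for each row, row after row: the shift along the world's x, y, z in cm, then the turn, a rotation vector about the world's x, y, z in rad. A call has exactly 5 rows; each row shifts and turns the commanded pose from where the row before left it; what a row does not reach is not made up. A row lasts 1/8 s, in which the tool goes at most 62.5 mm and 10.7 degrees, less where a joint would pass 70% of its speed; a pose out of reach is approached as far as the arm can. A call with a gripper value outside its range is refused whole. "gripper" is the closure, from 0 (fully open) to 1 (shut), set as the call begins (left out, the last holds). The fingers move at their own pace and stop on an object; "squeeze" is the grip in N (left out, the last holds). Time passes only in rows, so rows that do not move let the fingers close, or fill a call up. It gives the time, the measured TCP pose, the force and the opening at its end, in the units of the state.
- robot.sense(): the state, without advancing time (a new reading comes with each control period).
- robot.camera(name): name is "scene" or "side" or "wrist"; returns a dict with "frame" (480x640x3 uint8, red, green, blue), "range_z" (480x640 float32, m along the optical axis (not along the pixel's ray), 0 where there is no reading), "camera_matrix" (3x3 intrinsics, pixels), "cam_to_world" (4x4, takes a point from camera to world coordinates). Camera axes: x right, y down, z forward; pixel columns grow to the right and rows downward; lengths in m; the calibration is good to about 2 mm. The wrist camera is an equidistant fisheye: a pixel r from the principal point sees the ray r / f radians off the axis. A picture is of the moment at which its call begins.
- robot.sign_off(): hands the job in, once; it reports no verdict.
The state is a dict: "t": time; "joint_positions": joint angles; "dq": joint speeds; "joint_efforts": joint torques, N m; "eef_pos": TCP position; "eef_rot": TCP orientation; "wrist_force": force on the tool from outside, world axes, zero at the start; "ft_torque": the same for the moment, N m; "width": finger opening in m.
Only numpy, scipy, OpenCV 4.12 (cv2) and the standard library are available. Lean on these libraries where they do the work, as an engineer would, in place of code of your own. Each camera call takes 0.05 s, during which the arm holds its last target.

TASK

Hand in the finished plywood module that lies on the deck of the hand-in box: with one finger push the spring flap inwards and keep it held open, and with the other finger push the module along the deck and through the gateway until it drops into the box, then let the flap swing shut. Only slide the module, never lift it, do not let it touch the flap, and leave the glue bottle, the jar and the loose gear where they are.

Things in the scene. Friction and masses are not known exactly. Their poses are not given: they have to be found in the camera images.
- handin: Plywood hand-in box with a green deck, fixed to the table, 150 mm wide, open above. Origin: on the table under the middle of the gateway; x points from the deck through the gateway into the box, y left, z up. Gateway at x 0 between two posts (92 mm high, at y +-68 to 75 mm), no bar across its top: fingers can pass through from above.
- deck_end (a point): Middle of the deck's far edge, on its top. The level deck (top 55 mm above the table) covers x -170 to +6 mm, y -68 to +68 of the hand-in box, its side lips rise 9 mm. At x +6 mm (here) it ends in a sheer drop into the box. Same axes as the hand-in box.
- box_floor (a point): Centre of the sunken box's floor, 6 mm above the table. Inside it measures x 6 to 149 mm, y -68 to +68 of the hand-in box; side walls 88 mm, far wall 70 mm above the table. Same axes as the hand-in box.
- flap (a joint): Aluminium flap across the gateway, 116 mm wide, 4 mm thick, 57 to 91 mm above the table. Upright hinge at x 0, y +62 mm of the hand-in box; shut, it reaches to y -56. In rad: 0 shut, grows as the free end swings inwards (+x), stop at 1.5. A spring always closes it (0.045 N m shut, 0.08 at 1.2 rad), within about 1 s of letting go.
- flap_edge (a point): Middle of the flap's free upright edge, 118 mm from the hinge axis, 74 mm above the table.
- module_center (a point): Centre of the finished module: two light plywood plates on dark spacers with a gear between, loose, about 45 g, 36 mm (its x) by 44 mm (its y) by 24 mm high; it lies on the deck before the gateway, right of the deck's middle line, its x roughly along the box's x. The centre is 12 mm above the deck.
- glue: White glue bottle, 44 mm across, 100 mm high, standing on the table left of the box; leave alone. Origin: centre of its underside.
- dowels: Glass jar with steel cap, 60 mm across, 70 mm high, standing on the table right of the box; leave alone. Origin: centre of its underside.
- gear: Loose plywood gear lying flat on the table left of the deck, 64 mm across, 12 mm thick; leave alone. Origin: centre of its underside.
Not all that is in view belongs to the job. Leave any purple or turquoise look-alike of the part that bears module_center alone.

How it is judged:
On the way, in this order (a step that is already met when the one before it is completed fails the run):
1. a finger pushes the flap open by more than 0.5 rad while the module's centre is still more than 5 mm before the gateway (value of joint flap above 0.5 rad and contact force between the fingers and flap above 0.1 N and x of module_center in the frame of handin below -0.005 m), for 0.1 s.
2. the module's centre passes the gateway while a finger holds the flap open (value of joint flap above 0.5 rad and contact force between the fingers and flap above 0.1 N and x of module_center in the frame of handin above 0 m), for 0.05 s.
At the end, for the whole second after the job is handed in: the module lies at rest down in the box (its centre between the box walls and less than 45 mm above the table) and the flap has swung shut (below 0.06 rad) (x of module_center in the frame of handin between 0.012 and 0.149 m and y of module_center in the frame of handin between -0.068 and 0.068 m and z of module_center in the frame of handin below 0.045 m and value of joint flap below 0.06 rad and linear speed of module below 0.02 m/s and velocity of joint flap below 0.1 rad/s); the robot touches nothing.
It fails at once if the module is lifted: its centre more than 18 mm above its height when lying on the deck (height (world z) of module_center above 0.085 m).
It fails at once if the module touches the flap with more than 0.3 N (contact force between module and flap above 0.3 N).
It fails at once if the module is pushed off the box onto the table (x of module_center in the frame of handin below -0.18 m or y of module_center in the frame of handin below -0.08 m or y of module_center in the frame of handin above 0.08 m).
It fails at once if the glue bottle, the jar or the loose gear is moved more than 15 mm (distance of any of glue, dowels, gear from where it was at the start of the episode above 0.015 m).
It also fails if it takes over 42 s, if anything falls off the work surface, if the arm or the gripper's body presses on something with over 40 N, if the wrist force passes 120 N, or if a joint passes its speed limit or range.

## Working session

There is one attempt and no reset: what is moved stays moved. The work goes in short steps, Python scripts to look and compute and a tool call to move; the robot and the scene stay as the last step left them, time stands still between calls to the robot, and variables do not carry over. Pictures are saved under pics/ and viewed, and the job is handed in when it is done.

Besides the shell and the picture viewer there is one more tool, called after "Call:" as a command line: name --argument value ..., lists and objects as JSON in quotes. step_arm: Moves the arm, as the interface text tells. Its arguments: {"type":"object","properties":{"steps":{"type":"array"},"gripper":{"type":"number"},"squeeze":{"type":"number"}},"required":["steps"]}

```bash
mkdir -p pics; ls
python3 - <<'E'
from station import robot
import cv2, numpy as np
for n in ("scene","side","wrist"):
    c=robot.camera(n); cv2.imwrite(f"pics/{n}0.png",c["frame"][:,:,::-1]); np.savez(f"pics/{n}0.npz",**c)
    print(n,c["camera_matrix"].tolist(),np.round(c["cam_to_world"],3).tolist())
print(robot.sense(), robot.pinch_z)
E
```

```text
pics
scene [[554.4658471601218, 0.0, 326.372957022429], [0.0, 554.4658471601218, 235.76387806275372], [0.0, 0.0, 1.0]] [[0.585, 0.581, -0.566, 1.04], [0.811, -0.418, 0.409, -0.266], [0.001, -0.698, -0.716, 0.655], [0.0, 0.0, 0.0, 1.0]]
side [[481.6356952384242, 0.0, 315.00354111420813], [0.0, 481.6356952384242, 231.6266026400167], [0.0, 0.0, 1.0]] [[-0.971, -0.133, 0.2, 0.373], [-0.241, 0.574, -0.783, 0.787], [-0.011, -0.808, -0.589, 0.604], [0.0, 0.0, 0.0, 1.0]]
wrist [[371.64829954431775, 0.0, 319.89230933683274], [0.0, 371.64829954431775, 243.5270995265238], [0.0, 0.0, 1.0]] [[1.0, -0.0, -0.001, 0.674], [-0.001, -0.964, -0.266, 0.068], [-0.001, 0.266, -0.964, 0.373], [0.0, 0.0, 0.0, 1.0]]
{'t': 0.15, 'joint_positions': array([-0.02890997,  0.46928701, -0.04860286,  1.53337992,  0.02409667,
        1.14100634, -0.08227846]), 'dq': array([-9.07453257e-05, -1.52630427e-03, -1.11008775e-04, -3.22515950e-03,
       -1.98486888e-04,  8.50700651e-04,  2.38418340e-03]), 'joint_efforts': array([ 3.33697863e-04, -5.10767841e+01, -4.67274967e-02, -2.37979531e+01,
        1.07760131e-02,  5.44104041e-03, -2.80327527e-05]), 'eef_pos': array([6.74523425e-01, 3.00812228e-05, 1.98998536e-01]), 'eef_rot': array([-1.5447272 ,  1.5693009 , -3.11546161]), 'wrist_force': array([ 0.56801905, -0.99728813, -0.3235726 ]), 'ft_torque': array([-0.0287641 ,  0.03815596,  0.04000379]), 'width': 0.0851443791206704} -0.0187
```

View pics/scene0.png

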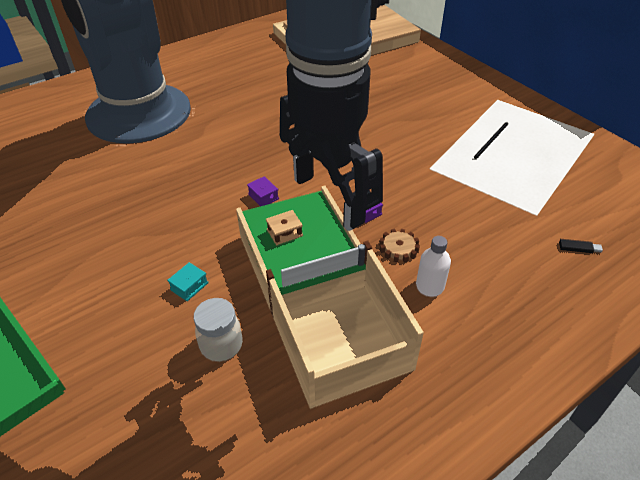

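View pics/side0.png

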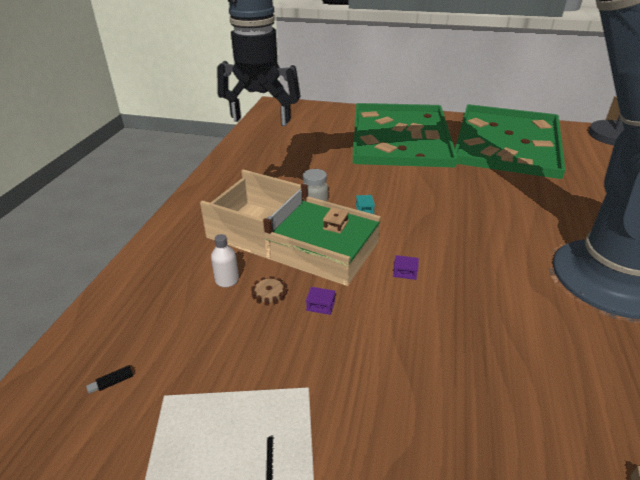

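View pics/wrist0.png

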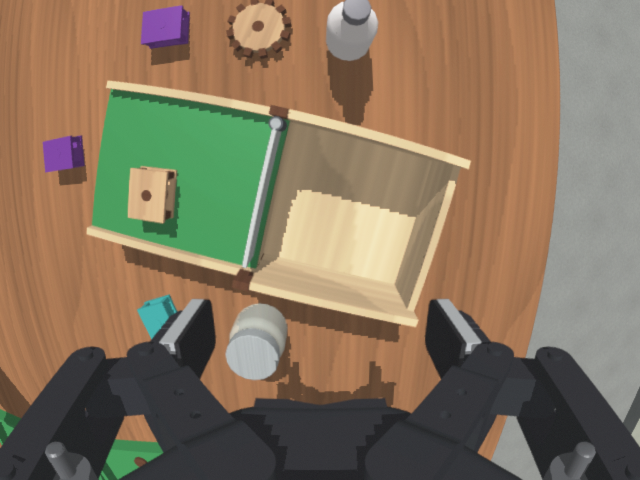

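```bash
cat > h.py <<'E'
import numpy as np, cv2
def cloud(c, fish):
    K=c["camera_matrix"];T=c["cam_to_world"];Z=c["range_z"].astype(float)
    v,u=np.mgrid[0:480,0:640]
    x=(u-K[0,2])/K[0,0]; y=(v-K[1,2])/K[1,1]
    if fish:
        r=np.hypot(x,y)+1e-12; s=np.tan(np.minimum(r,1.5))/r; x=x*s;y=y*s
    P=np.stack([x*Z,y*Z,Z],-1)
    W=P@T[:3,:3].T+T[:3,3]; W[Z==0]=np.nan
    return W
E
python3 - <<'E'
from h import *
for n in("scene","side","wrist"):
    c=np.load(f"pics/{n}0.npz"); W=cloud(c,n=="wrist"); f=c["frame"].astype(int)
    g=(f[...,1]>f[...,0]*1.5)&(f[...,1]>f[...,2]*1.5)&(abs(W[...,2]-.055)<.008)&(W[...,0]>.45)&(abs(W[...,1])<.35)
    p=W[g]; 
    k=cv2.minAreaRect(p[:,:2].astype(np.float32)*1000); print(n,g.sum(),np.median(p[:,2]),k,np.round(cv2.boxPoints(k)).tolist())
    cx,cy=k[0]
    m=(abs(W[...,2]-.079)<.005)&(np.hypot(W[...,0]*1000-cx,W[...,1]*1000-cy)<75)&(f[...,0]>f[...,2]*1.2)
    nb,lab,st,ce=cv2.connectedComponentsWithStats(m.astype(np.uint8))
    for i in range(1,nb):
        if st[i,4]>150:
            q=W[lab==i]; print("  comp",st[i],cv2.minAreaRect(q[:,:2].astype(np.float32)*1000),np.median(q[:,2]), np.median(q,0))
c=np.load("pics/wrist0.npz");W=cloud(c,True)
for n,(u,v) in dict(postL=(279,111),postR=(245,270),hinge=(277,123),wallFL=(468,162),wallFR=(415,320),deckBL=(109,86),deckBR=(90,231),mod=(150,195),jar=(257,355),glue=(356,8),gear=(259,27),flapfree=(249,262)).items(): print(n,np.round(W[v,u]*1000))
f=c["frame"]; cv2.imwrite("pics/w0crop.png",cv2.resize(f[70:330,70:480,::-1],None,fx=1.9,fy=1.9,interpolation=cv2.INTER_CUBIC))
E
```

```text
scene 5240 0.05565718350755722 ((546.0438842773438, 43.99110794067383), (134.72659301757812, 179.5601043701172), 76.06859588623047) [[443.0, 0.0], [617.0, -43.0], [649.0, 88.0], [475.0, 131.0]]
  comp [266 210  37  26 565] ((524.7976684570312, 28.429847717285156), (44.8582649230957, 40.00116729736328), 82.27236938476562) 0.07960822818672642 [0.52595527 0.02732625 0.07960823]
side 2742 0.05627783596245012 ((544.6019897460938, 46.953792572021484), (142.95558166503906, 172.92657470703125), 76.13825988769531) [[444.0, -2.0], [611.0, -43.0], [646.0, 96.0], [478.0, 137.0]]
  comp [324 207  25  18 282] ((524.757568359375, 29.712501525878906), (46.61211395263672, 37.65385437011719), 79.95642852783203) 0.08008950015228922 [0.52423492 0.03269256 0.0800895 ]
wrist 21029 0.05510593152628723 ((545.915283203125, 44.156646728515625), (135.10842895507812, 176.26806640625), 75.97382354736328) [[444.0, -0.0], [615.0, -43.0], [648.0, 88.0], [477.0, 131.0]]
  comp [ 128  168   40   55 1921] ((524.6963500976562, 30.37042999267578), (44.66189956665039, 37.38059616088867), 80.96098327636719) 0.0790736244676235 [0.5260028  0.03098697 0.07907362]
postL [644.  93.  93.]
postR [607. -41.  66.]
hinge [642.  84.  92.]
wallFL [793.  58.  89.]
wallFR [757. -80.  88.]
deckBL [481. 132.  65.]
deckBR [448.  -4.  64.]
mod [529.  30.  80.]
jar [ 613. -127.   70.]
glue [701. 173. 100.]
gear [615. 187.  13.]
flapfree [609. -37.  55.]
```

View pics/w0crop.png

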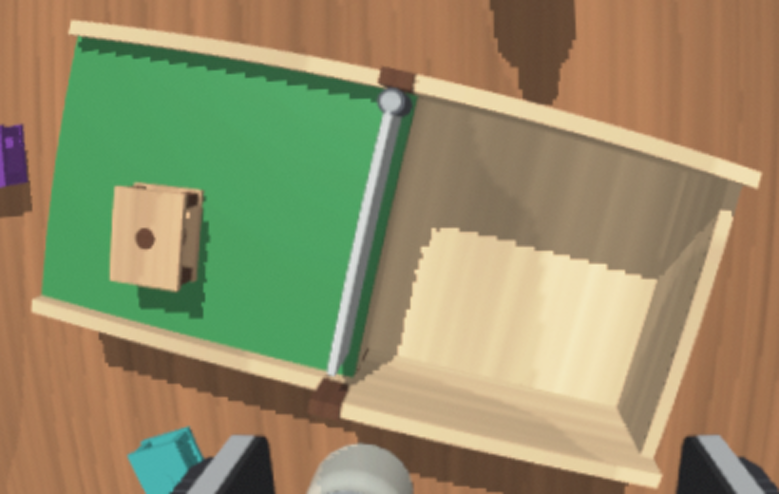

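The module is the light plywood part with dark spacers on the green deck, at wrist pixel (150,195) and scene pixel (284,226). The look-alikes are purple at wrist (165,27) and (63,154), and turquoise at (157,315), all on the table. In the enlarged crop it is the plywood block with the round hole at (145,238).

Box yaw is about -14° with its origin near (0.6255, 0.0243). The module sits at about (-99, -19) mm in the box frame, yawed +5° relative to it. I'll straddle the module with the jaws along the box's x axis, so the front finger pushes the flap and the rear finger pushes the module.

Call:
step_arm --steps '[-2.6,0.55,-1.2,0,0,-0.0244,-2.6,0.55,-1.2,0,0,-0.0244,-2.6,0.55,-1.2,0,0,-0.0244,-2.6,0.55,-1.2,0,0,-0.0244,-2.6,0.55,-1.2,0,0,-0.0244]' --gripper 0

```text
t: 0.78
eef_pos: [0.5439, 0.0277, 0.1392]
eef_rot: [-1.438, 1.57, -3.132]
wrist_force: [0.3, -0.7, -0.3]
width: 0.0855
```

```bash
cat > look.py <<'E'
import sys; from station import robot
from h import *
from scipy.spatial.transform import Rotation as R
s=robot.sense(); t=sys.argv[1]
print(round(s["t"],2),np.round(s["eef_pos"]*1000,1),np.round(s["wrist_force"],2),round(s["width"],4))
M=R.from_euler("xyz",s["eef_rot"]).as_matrix(); print("tool x",np.round(M[:,0],3),"y",np.round(M[:,1],3))
for n in sys.argv[2:]:
    c=robot.camera(n); cv2.imwrite(f"pics/{n}{t}.png",c["frame"][:,:,::-1]); np.savez(f"pics/{n}{t}.npz",**c)
E
python3 look.py 1 scene wrist side
```

```text
0.78 [543.9  27.7 139.2] [ 0.32 -0.73 -0.34] 0.0855
tool x [-0. -0. -1.] y [ 0.992 -0.122 -0.   ]
```

View pics/wrist1.png

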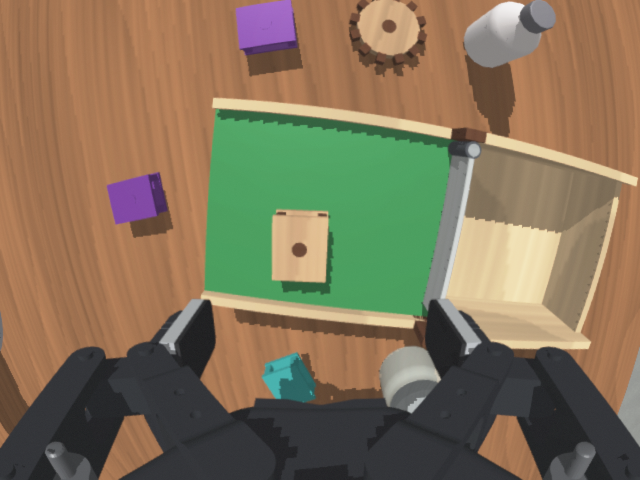

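View pics/scene1.png

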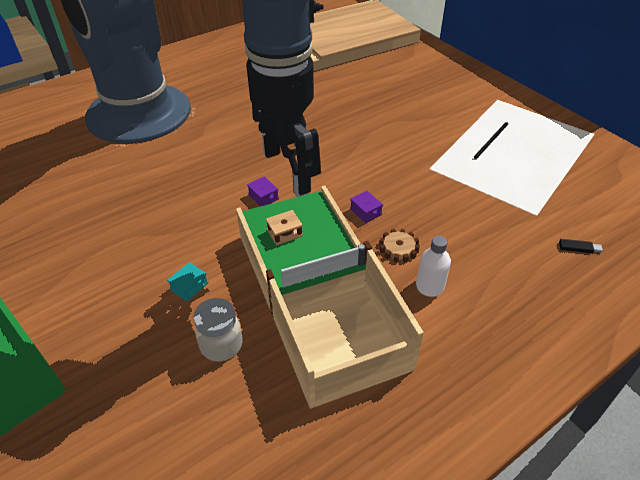

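View pics/side1.png

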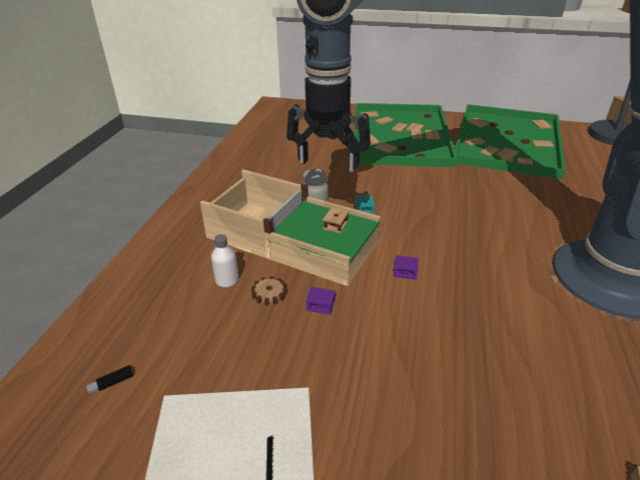

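The wrist view shows the module at (300,246) and the finger tips at (190,330) and (455,330). I'll check the tips' positions in 3D.

Run:
```python
from h import *
for n in("side","scene","wrist"):
    c=np.load(f"pics/{n}1.npz"); W=cloud(c,n=="wrist")
    d=W-np.array([.5439,.0277,0]); a=np.array([.992,-.122]); b=np.array([.122,.992])
    u=d[...,:2]@a; v=d[...,:2]@b
    m=(W[...,2]>.1)&(W[...,2]<.2)&(abs(u)<.09)&(abs(v)<.06)
    for s in(1,-1):
        k=m&(u*s>0)
        if k.sum()<20: continue
        z=W[...,2][k]; print(n,s,k.sum(),"zmin",np.round(np.percentile(z,[0.5,3,10])*1000,1))
        t=k&(W[...,2]<.165); print("   u",np.round(np.percentile(u[t],[2,50,98])*1000,1),"v",np.round(np.percentile(v[t],[2,50,98])*1000,1))
```

```text
side 1 74 zmin [184.3 185.  186.5]Traceback (most recent call last):
  File "<stdin>", line 11, in <module>
    return _quantile_unchecked(
        a, q, axis, out, overwrite_input, method, keepdims, weights)
    return _ureduce(a,
                    func=_quantile_ureduce_func,
    ...<5 lines>...
                    overwrite_input=overwrite_input,
                    method=method)
    r = func(a, **kwargs)
    result = _quantile(arr,
                       quantiles=q,
    ...<2 lines>...
                       out=out,
                       weights=wgt)
    slices_having_nans = np.isnan(arr[-1, ...])
                                  ~~~^^^^^^^^^
IndexError: index -1 is out of bounds for axis 0 with size 0
```

Run:
```python
from h import *
for n,px in(("side",[(303,158),(303,150),(354,165),(355,155),(362,130),(335,218)]),("scene",[(299,185),(304,165),(315,150)]),("wrist",[(180,330),(198,320),(455,325),(445,320),(205,350)])):
    c=np.load(f"pics/{n}1.npz"); W=cloud(c,n=="wrist")
    for u,v in px: print(n,(u,v),np.round(W[v,u]*1000),c["range_z"][v,u])
c=np.load("pics/side1.npz");T=np.linalg.inv(c["cam_to_world"]);K=c["camera_matrix"]
for p in([.594,.022,.15],[.494,.034,.15],[.544,.028,.3]):
    q=K@(T[:3,:3]@p+T[:3,3]); print(q/q[2])
c=np.load("pics/side1.npz")["frame"]; cv2.imwrite("pics/s1crop.png",cv2.resize(c[80:300,190:400,::-1],None,fx=2.7,fy=2.7,interpolation=cv2.INTER_CUBIC))
```

```text
side (303, 158) [586.  34. 198.] 0.8711101
side (303, 150) [586.  34. 214.] 0.86183757
side (354, 165) [492.  42. 199.] 0.84537756
side (355, 155) [491.  39. 217.] 0.83673537
side (362, 130) [480.  48. 269.] 0.79733235
side (335, 218) [524.  41.  80.] 0.92338926
scene (299, 185) [594.  15. 205.] 0.6892191
scene (304, 165) [616.   8. 254.] 0.63878775
scene (315, 150) [614.  26. 266.] 0.63858736
wrist (180, 330) [496.  46. 212.] 0.11121875
wrist (198, 320) [497.  43. 199.] 0.12450929
wrist (455, 325) [585.  35. 208.] 0.115068495
wrist (445, 320) [583.  34. 202.] 0.12078887
wrist (205, 350) [497.  30. 198.] 0.12856719
[301.44694973 177.32606464   1.        ]
[352.46539898 186.56710646   1.        ]
[326.83411611 104.15810535   1.        ]
```

View pics/s1crop.png

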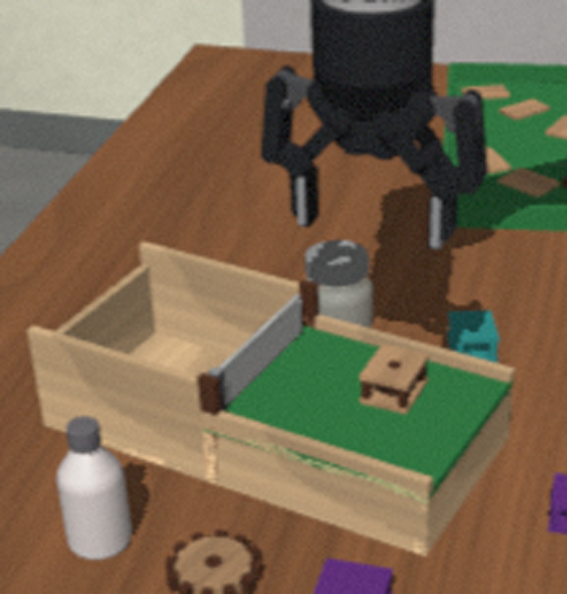

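Run:
```python
from h import *
for t in "01":
  c=np.load(f"pics/side{t}.npz"); W=cloud(c,False); cw=np.load(f"pics/wrist{t}.npz")["cam_to_world"]; print("wristcam",np.round(cw[:3,3]*1000))
  for col in ([235,236,286,287] if t=="0" else [302,304,354,356]):
    for v in range(100,172):
        w=W[v,col]*1000
        if w[2]>100 and not W[v+1,col][2]*1000>100: print(t,col,v,np.round(w),np.round(W[v-4,col]*1000))
```

```text
wristcam [674.  68. 373.]
0 235 121 [723.   8. 245.] [719.  13. 255.]
0 236 117 [719.  10. 254.] [717.  13. 263.]
0 236 121 [720.   9. 246.] [719.  10. 254.]
0 286 125 [625.   4. 245.] [625.   5. 253.]
0 287 123 [625.  -3. 246.] [622.   6. 257.]
wristcam [548.  96. 312.]
1 302 116 [590.  19. 271.] [588.  28. 282.]
1 302 163 [589.  31. 186.] [589.  32. 194.]
1 304 117 [583.  33. 276.] [583.  32. 283.]
1 304 163 [585.  33. 187.] [585.  32. 195.]
1 354 123 [495.  39. 276.] [495.  38. 282.]
1 354 170 [493.  33. 184.] [491.  43. 198.]
1 356 127 [490.  45. 272.] [492.  36. 275.]
1 356 168 [488.  39. 191.] [488.  43. 202.]
```

The cameras put the open finger tips about 46 mm above the reported TCP, which is more than the 13 mm stated. I'll go down in stages, watching force and pictures.

Call:
step_arm --steps '[0,0,-1.3,0,0,0,0,0,-1.3,0,0,0,0,0,-1.3,0,0,0,0,0,-1.3,0,0,0,0,0,-1.2,0,0,0]'

```text
t: 1.55
eef_pos: [0.5449, 0.0275, 0.0747]
eef_rot: [-1.39, 1.57, -3.083]
wrist_force: [0.3, 0.0, -0.1]
width: 0.0855
```

```bash
python3 look.py 2 side wrist
python3 - <<'E'
from h import *
c=np.load("pics/side2.npz")
W=cloud(c,False)
for col in range(298,312,3):
    z=W[100:215,col]*1000; print(col,[ (100+i,*np.round(z[i]).astype(int)) for i in range(60,114,6)])
c=c["frame"]; cv2.imwrite("pics/s2crop.png",cv2.resize(c[100:300,200:400,::-1],None,fx=3,fy=3,interpolation=cv2.INTER_CUBIC))
E
```

```text
1.55 [544.9  27.5  74.7] [ 0.31  0.02 -0.12] 0.0855
tool x [-0.001 -0.    -1.   ] y [ 0.993 -0.122 -0.001]
298 [(160, np.int64(701), np.int64(-319), np.int64(0)), (166, np.int64(600), np.int64(21), np.int64(173)), (172, np.int64(597), np.int64(34), np.int64(168)), (178, np.int64(599), np.int64(27), np.int64(151)), (184, np.int64(599), np.int64(28), np.int64(138)), (190, np.int64(623), np.int64(-49), np.int64(76)), (196, np.int64(613), np.int64(-16), np.int64(83)), (202, np.int64(614), np.int64(-17), np.int64(68)), (208, np.int64(614), np.int64(-13), np.int64(55))]
301 [(160, np.int64(691), np.int64(-315), np.int64(3)), (166, np.int64(591), np.int64(33), np.int64(180)), (172, np.int64(591), np.int64(36), np.int64(169)), (178, np.int64(592), np.int64(32), np.int64(154)), (184, np.int64(592), np.int64(34), np.int64(143)), (190, np.int64(592), np.int64(34), np.int64(130)), (196, np.int64(611), np.int64(-28), np.int64(76)), (202, np.int64(611), np.int64(-29), np.int64(60)), (208, np.int64(606), np.int64(-10), np.int64(58))]
304 [(160, np.int64(684), np.int64(-320), np.int64(1)), (166, np.
[... 632 characters left out ...]
.int64(12), np.int64(130)), (190, np.int64(602), np.int64(-45), np.int64(81)), (196, np.int64(602), np.int64(-44), np.int64(68)), (202, np.int64(600), np.int64(-36), np.int64(58)), (208, np.int64(594), np.int64(-14), np.int64(58))]
310 [(160, np.int64(572), np.int64(41), np.int64(199)), (166, np.int64(571), np.int64(43), np.int64(188)), (172, np.int64(620), np.int64(-137), np.int64(72)), (178, np.int64(612), np.int64(-109), np.int64(73)), (184, np.int64(612), np.int64(-105), np.int64(60)), (190, np.int64(612), np.int64(-105), np.int64(45)), (196, np.int64(611), np.int64(-102), np.int64(31)), (202, np.int64(595), np.int64(-39), np.int64(56)), (208, np.int64(589), np.int64(-16), np.int64(57))]
```

View pics/s2crop.png

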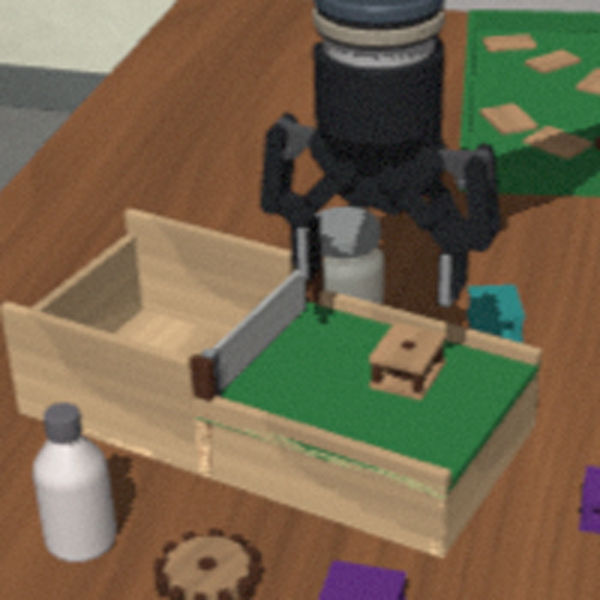

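View pics/wrist2.png

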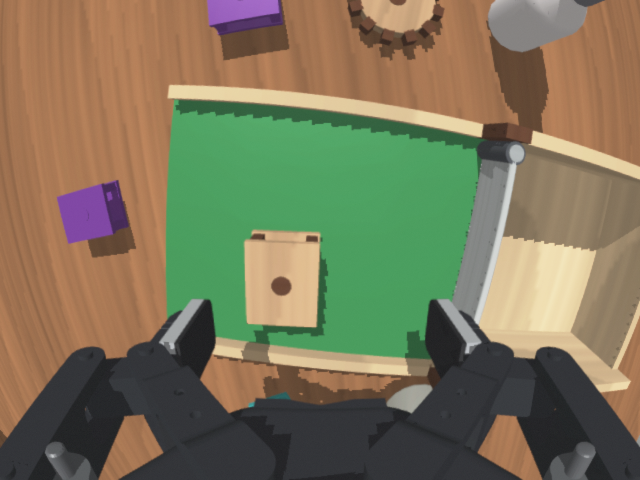

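Call:
step_arm --steps '[0,0,-0.5,0,0,0,0,0,-0.5,0,0,0,0,0,-0.5,0,0,0,0,0,-0.5,0,0,0,0,0,-0.5,0,0,0]'

```text
t: 2.28
eef_pos: [0.5451, 0.0276, 0.0505]
eef_rot: [1.961, 1.571, 0.269]
wrist_force: [0.1, 0.2, -0.0]
width: 0.0851
```

```bash
cat > crop.py <<'E'
import sys; from h import *
t=sys.argv[1]; c=np.load(f"pics/side{t}.npz")["frame"]
a=cv2.resize(c[110:290,210:390,::-1],None,fx=3,fy=3,interpolation=cv2.INTER_CUBIC)
cv2.imwrite(f"pics/c{t}.png",a)
E
python3 look.py 3 side; python3 crop.py 3
```

```text
2.27 [545.1  27.6  50.5] [ 0.13  0.24 -0.03] 0.0851
tool x [ 0.  0. -1.] y [ 0.993 -0.122  0.   ]
```

View pics/c3.png

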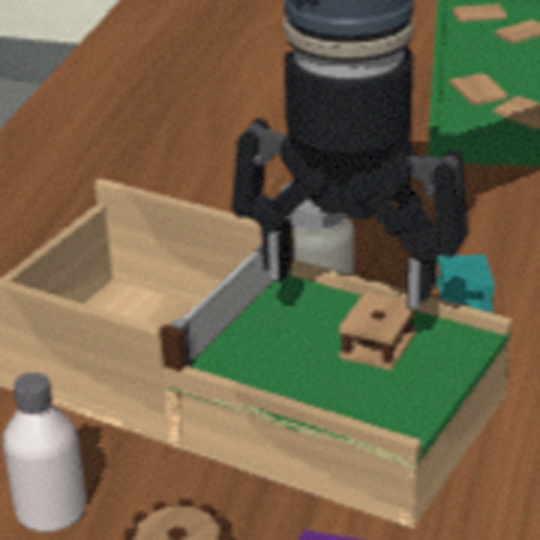

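Run:
```python
from h import *
c=np.load("pics/side3.npz"); W=cloud(c,False)*1000
for cols in ((299,301,303,305),(346,348,350,352)):
  for col in cols:
    for v in range(185,216,3): print(col,v,np.round(W[v,col]).astype(int).tolist(),c["frame"][v,col].tolist(),end=";")
    print()
```

```text
299 185 [596, 35, 140] [34, 38, 36];299 188 [598, 27, 129] [76, 75, 79];299 191 [598, 28, 123] [82, 80, 83];299 194 [598, 28, 116] [71, 70, 72];299 197 [599, 27, 109] [69, 69, 71];299 200 [612, -18, 72] [101, 99, 102];299 203 [612, -17, 65] [105, 105, 102];299 206 [613, -20, 56] [50, 112, 63];299 209 [611, -10, 55] [43, 113, 62];299 212 [607, 3, 57] [48, 116, 63];299 215 [605, 12, 56] [52, 118, 67];
301 185 [592, 34, 141] [36, 33, 36];301 188 [593, 32, 132] [120, 117, 122];301 191 [593, 32, 126] [122, 126, 123];301 194 [593, 32, 119] [123, 122, 124];301 197 [593, 32, 112] [127, 127, 127];301 200 [593, 33, 106] [129, 130, 131];301 203 [594, 31, 98] [84, 95, 90];301 206 [609, -21, 56] [47, 116, 64];301 209 [606, -10, 56] [48, 112, 64];301 212 [604, 0, 55] [51, 116, 65];301 215 [600, 13, 57] [47, 115, 63];
303 185 [589, 30, 138] [25, 22, 26];303 188 [588, 35, 135] [31, 31, 32];303 191 [588, 34, 128] [27, 29, 27];303 194 [589, 33, 121] [28, 27, 26];303 197 [590, 30, 112] [32, 32, 35];303 200 [589, 35, 108] [37, 37, 35];303 203 [589, 33, 100] [33, 43, 34];303 206 [605, -23, 55] [34, 73, 4
[... 1418 characters left out ...]
] [38, 40, 40];350 194 [496, 48, 142] [33, 34, 35];350 197 [497, 40, 131] [39, 39, 40];350 200 [496, 41, 125] [47, 49, 50];350 203 [497, 38, 116] [45, 49, 49];350 206 [496, 39, 111] [42, 44, 43];350 209 [496, 37, 103] [38, 42, 41];350 212 [505, -19, 58] [96, 84, 69];350 215 [504, -10, 56] [25, 62, 33];
352 185 [496, 25, 148] [31, 32, 34];352 188 [495, 34, 147] [35, 33, 36];352 191 [493, 45, 147] [33, 31, 36];352 194 [493, 45, 141] [32, 33, 32];352 197 [493, 43, 133] [15, 17, 17];352 200 [493, 40, 125] [32, 33, 38];352 203 [492, 43, 120] [32, 32, 35];352 206 [492, 42, 113] [29, 29, 36];352 209 [493, 38, 104] [63, 55, 46];352 212 [501, -17, 60] [95, 78, 59];352 215 [500, -11, 57] [24, 59, 30];
```

Call:
step_arm --steps '[-0.3,0,-0.2,0,0,0,0,0,-0.2,0,0,0,0,0,-0.2,0,0,0,0,0,-0.2,0,0,0,0,0,-0.2,0,0,0]'

```text
t: 2.95
eef_pos: [0.5421, 0.0275, 0.0407]
eef_rot: [1.71, 1.571, 0.018]
wrist_force: [-0.4, -0.3, 0.1]
width: 0.0853
```

Call:
step_arm --steps '[0,0,-0.2,0,0,0,0,0,-0.2,0,0,0,0,0,-0.2,0,0,0,0,0,-0.2,0,0,0,0,0,-0.2,0,0,0]'

```text
t: 3.58
eef_pos: [0.542, 0.0275, 0.0307]
eef_rot: [1.943, 1.571, 0.25]
wrist_force: [-0.4, 0.0, -0.4]
width: 0.0849
```

```bash
python3 look.py 4 side wrist; python3 crop.py 4
python3 - <<'E'
from h import *
W=cloud(np.load("pics/side4.npz"),False)*1000
for col in(301,303,348,350): print(col,[(v,*np.round(W[v,col]).astype(int).tolist()) for v in range(200,225,3)])
E
```

```text
3.58 [542.   27.5  30.7] [-0.38  0.01 -0.37] 0.0849
tool x [ 0.  0. -1.] y [ 0.993 -0.122  0.   ]
301 [(200, 595, 28, 103), (203, 595, 28, 96), (206, 595, 27, 89), (209, 606, -8, 57), (212, 603, 1, 56), (215, 600, 12, 56), (218, 597, 25, 58), (221, 595, 33, 57), (224, 592, 42, 56)]
303 [(200, 590, 30, 105), (203, 590, 32, 99), (206, 590, 30, 91), (209, 591, 29, 84), (212, 599, 0, 56), (215, 597, 10, 56), (218, 594, 21, 56), (221, 591, 31, 56), (224, 588, 42, 57)]
348 [(200, 499, 46, 127), (203, 500, 44, 120), (206, 499, 44, 113), (209, 499, 43, 106), (212, 498, 47, 102), (215, 499, 41, 91), (218, 499, 43, 85), (221, 499, 42, 78), (224, 501, 24, 58)]
350 [(200, 496, 44, 127), (203, 495, 48, 123), (206, 496, 43, 113), (209, 495, 44, 107), (212, 496, 41, 98), (215, 495, 45, 94), (218, 495, 44, 87), (221, 494, 44, 80), (224, 498, 19, 55)]
```

View pics/c4.png

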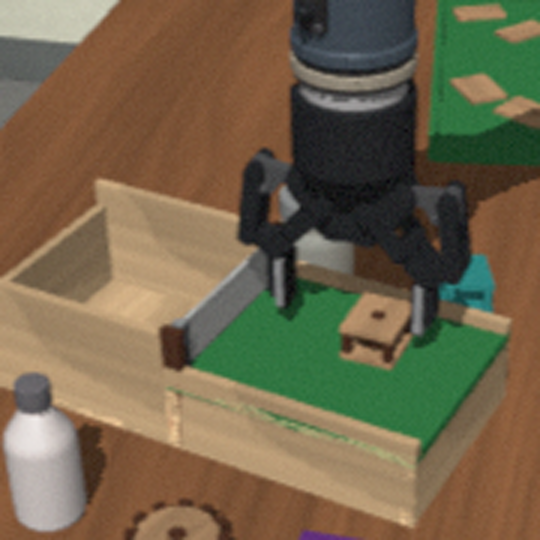

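View pics/wrist4.png

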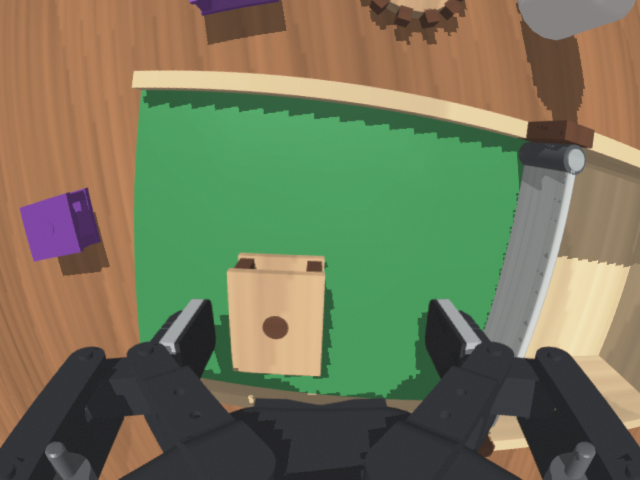

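Call:
step_arm --steps '[0,0,-0.25,0,0,0,0,0,-0.25,0,0,0,0,0,-0.25,0,0,0,0,0,-0.25,0,0,0,0,0,-0.25,0,0,0]'

```text
t: 4.3
eef_pos: [0.542, 0.0276, 0.0181]
eef_rot: [-3.108, 1.571, 1.482]
wrist_force: [-0.1, 0.1, -0.2]
width: 0.0853
```

```bash
python3 look.py 5 side wrist scene; python3 crop.py 5
python3 - <<'E'
from h import *
W=cloud(np.load("pics/side5.npz"),False)*1000
for col in(303,348,350): print(col,[(v,*np.round(W[v,col]).astype(int).tolist()) for v in range(205,232,2)])
f=np.load("pics/scene5.npz")["frame"]; cv2.imwrite("pics/sc5.png",cv2.resize(f[80:330,200:430,::-1],None,fx=2.4,fy=2.4,interpolation=cv2.INTER_CUBIC))
E
```

```text
4.3 [542.   27.6  18.1] [-0.14  0.07 -0.18] 0.0853
tool x [ 0.  0. -1.] y [ 0.993 -0.122 -0.   ]
303 [(205, 590, 32, 95), (207, 590, 33, 91), (209, 589, 35, 87), (211, 590, 33, 81), (213, 589, 36, 78), (215, 590, 34, 73), (217, 591, 31, 66), (219, 593, 23, 55), (221, 591, 31, 56), (223, 589, 38, 56), (225, 587, 44, 56), (227, -9223372036854775808, -9223372036854775808, -9223372036854775808), (229, 584, 57, 56), (231, 582, 64, 57)]
348 [(205, 499, 44, 115), (207, 499, 43, 111), (209, 499, 45, 107), (211, 499, 43, 101), (213, 499, 44, 98), (215, 498, 47, 95), (217, 498, 45, 89), (219, 498, 44, 84), (221, 498, 45, 80), (223, 498, 43, 74), (225, 498, 44, 70), (227, 500, 33, 57), (229, 499, 39, 57), (231, 497, 45, 57)]
350 [(205, 495, 46, 117), (207, 495, 44, 112), (209, 495, 45, 108), (211, 495, 47, 105), (213, 494, 48, 101), (215, 495, 41, 92), (217, 495, 43, 88), (219, 495, 44, 85), (221, 494, 44, 80), (223, 494, 44, 75), (225, 494, 43, 70), (227, 496, 32, 57), (229, 494, 40, 59), (231, 494, 41, 55)]<stdin>:3: RuntimeWarning: invalid value encountered in cast
```

View pics/c5.png

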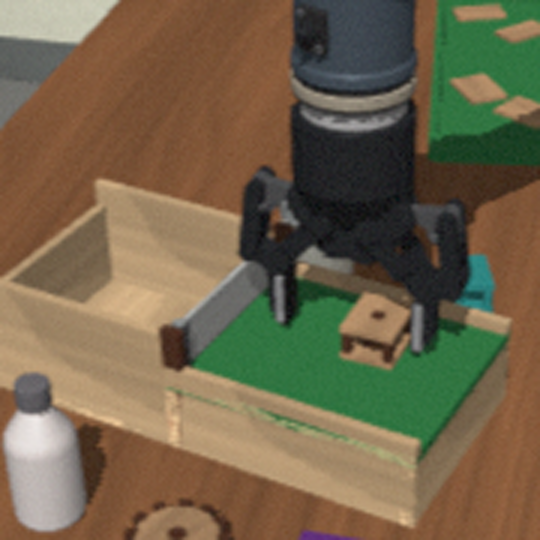

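View pics/sc5.png

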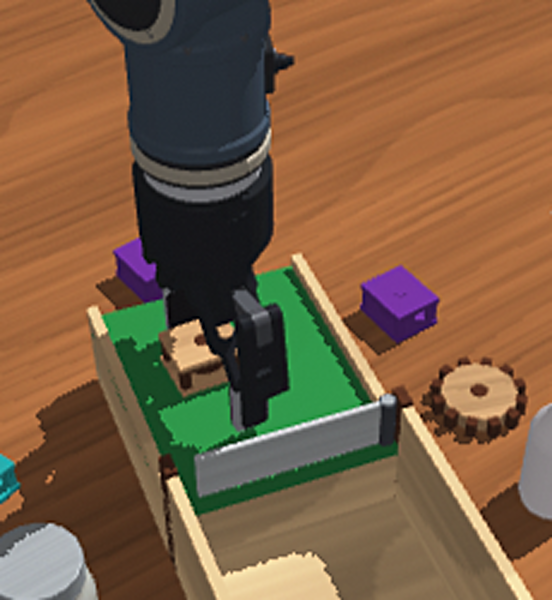

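Run:
```python
from h import *
o=np.array([625.5,24.3]);a=-.245;ex=np.array([np.cos(a),np.sin(a)]);ey=np.array([-ex[1],ex[0]])
for n in("scene","side"):
    c=np.load(f"pics/{n}5.npz");W=cloud(c,False)*1000;f=c["frame"]
    B=np.stack([(W[...,:2]-o)@ex,(W[...,:2]-o)@ey,W[...,2]],-1)
    for z in range(60,140,8):
        k=(B[...,2]>z)&(B[...,2]<z+8)&(B[...,0]>-60)&(B[...,0]<20)&(abs(B[...,1])<45)&(f.max(-1)<140)
        if k.sum()>4: print(n,z,k.sum(),"x",np.round(np.percentile(B[k][:,0],[3,50,97])),"y",np.round(np.percentile(B[k][:,1],[3,97])))
```

```text
scene 60 222 x [-32.   2.   3.] y [-42.  41.]
scene 68 280 x [-34.   1.   3.] y [-41.  42.]
scene 76 293 x [-33.   1.   3.] y [-42.  41.]
scene 84 249 x [-33.   2.   3.] y [-42.  42.]
scene 92 23 x [-37. -33.   1.] y [-29. -16.]
scene 100 10 x [-37. -31. -26.] y [-25. -22.]
scene 108 88 x [-39. -21.  -7.] y [-25.   1.]
scene 116 179 x [-43. -14.  -8.] y [-25.   2.]
scene 124 140 x [-56. -39.  -8.] y [-31.   1.]
scene 132 145 x [-57. -15. -10.] y [-31.   2.]
side 60 84 x [-39.  -2.  -0.] y [-41.  42.]
side 68 111 x [-40.  -2.  -1.] y [-40.  40.]
side 76 114 x [-40.  -2.  -1.] y [-34.  43.]
side 84 101 x [-41.  -2.  -1.] y [-24.  41.]
side 92 38 x [-41. -36.  -1.] y [-20.  16.]
side 100 29 x [-40. -38. -22.] y [-23.   2.]
side 108 60 x [-44. -30. -11.] y [-15.   3.]
side 116 86 x [-47. -23. -12.] y [-21.   5.]
side 124 64 x [-57. -23. -11.] y [-20.   6.]
side 132 55 x [-59. -23. -14.] y [-19.   5.]
```

Tips are at z≈65 mm, behind the module at side crop (422,345) and before the flap at (283,315). The knuckles at 108 mm or more clear the flap. Now push, with a slight turn so the front finger stays on the flap.

Call:
step_arm --steps '[0.64,-0.08,0,0,0,0.0115,0.64,-0.08,0,0,0,0.0115,0.64,-0.08,0,0,0,0.0115,0.64,-0.08,0,0,0,0.0115,0.64,-0.08,0,0,0,0.0115]'

```text
t: 5.08
eef_pos: [0.574, 0.0233, 0.0182]
eef_rot: [-1.314, 1.57, -2.949]
wrist_force: [-0.6, -0.2, 1.2]
width: 0.0856
```

```bash
python3 look.py 6 side wrist; python3 crop.py 6
```

```text
5.08 [574.   23.3  18.2] [-0.61 -0.18  1.24] 0.0856
tool x [-0.001 -0.    -1.   ] y [ 0.998 -0.064 -0.001]
```

View pics/c6.png

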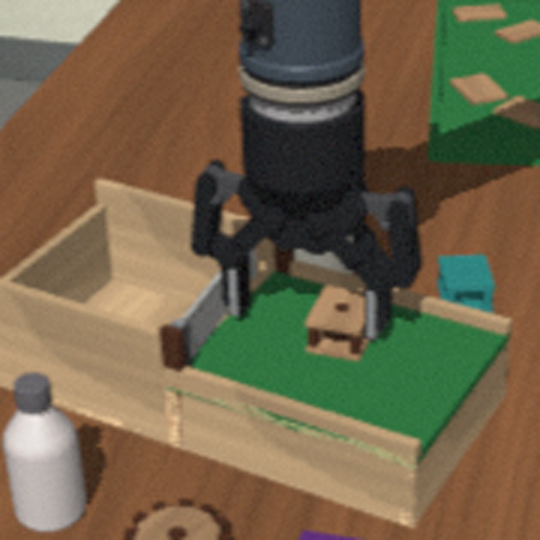

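View pics/wrist6.png

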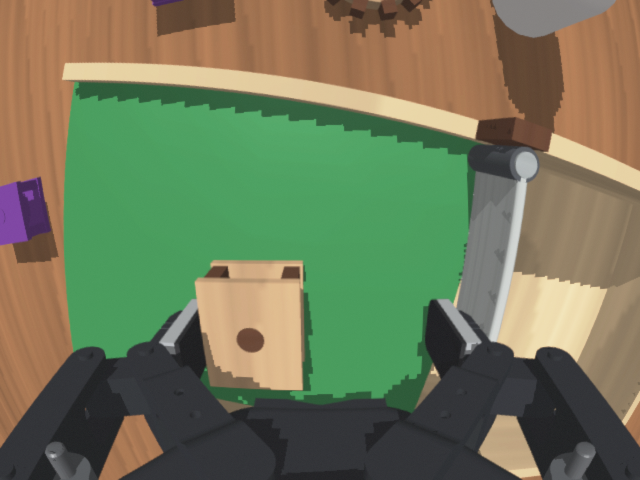

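Call:
step_arm --steps '[0.64,-0.08,0,0,0,0.0115,0.64,-0.08,0,0,0,0.0115,0.64,-0.08,0,0,0,0.0115,0.64,-0.08,0,0,0,0.0115,0.64,-0.08,0,0,0,0.0115]'

```text
t: 5.8
eef_pos: [0.6065, 0.0196, 0.0184]
eef_rot: [2.406, 1.571, 0.83]
wrist_force: [-2.5, 0.5, -0.4]
width: 0.0852
```

```bash
python3 look.py 7 side wrist; python3 crop.py 7
```

```text
5.8 [606.5  19.6  18.4] [-2.51  0.48 -0.41] 0.0852
tool x [ 0.  0. -1.] y [ 1.    -0.006  0.   ]
```

View pics/c7.png

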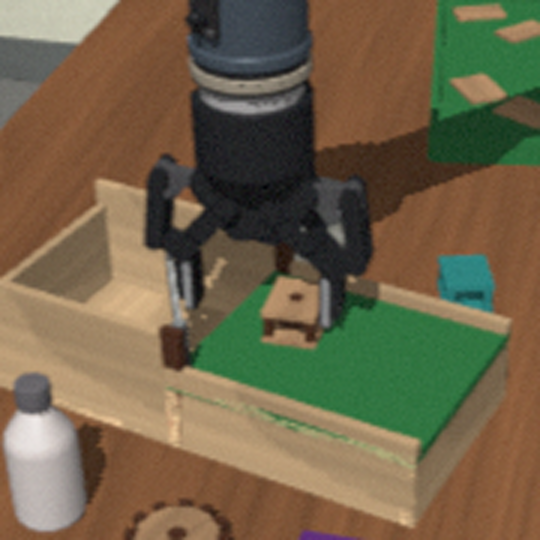

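View pics/wrist7.png

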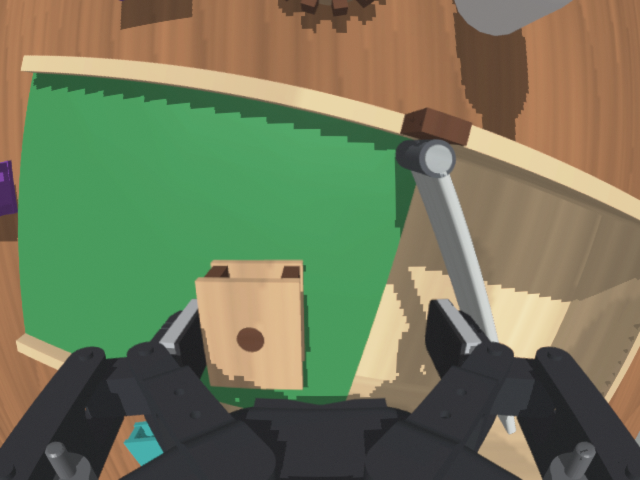

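Call:
step_arm --steps '[0.64,-0.08,0,0,0,0.0115,0.64,-0.08,0,0,0,0.0115,0.64,-0.08,0,0,0,0.0115,0.64,-0.08,0,0,0,0.0115,0.64,-0.08,0,0,0,0.0115]'

```text
t: 6.52
eef_pos: [0.6385, 0.0154, 0.0184]
eef_rot: [1.362, 1.571, -0.158]
wrist_force: [-2.0, -0.4, 0.3]
width: 0.0856
```

```bash
python3 look.py 8 side wrist; python3 crop.py 8
```

```text
6.53 [638.5  15.4  18.4] [-1.99 -0.4   0.29] 0.0856
tool x [ 0. -0. -1.] y [0.999 0.051 0.   ]
```

View pics/c8.png

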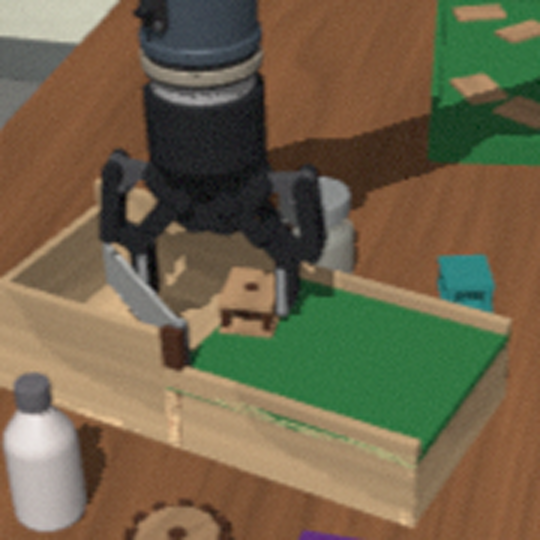

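View pics/wrist8.png

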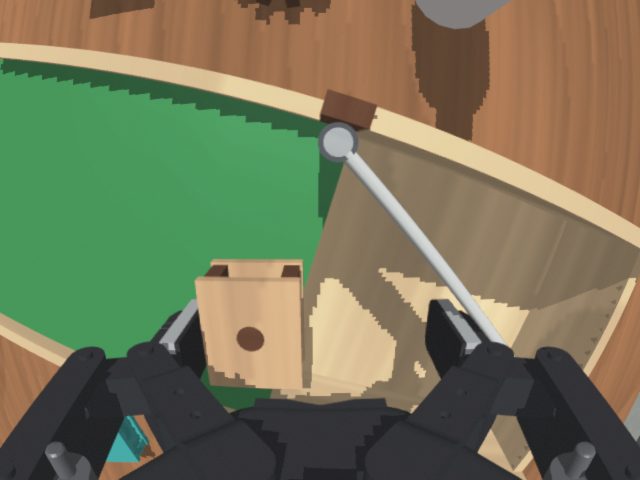

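Call:
step_arm --steps '[0.64,-0.08,0,0,0,0.0115,0.64,-0.08,0,0,0,0.0115,0.64,-0.08,0,0,0,0.0115,0.64,-0.08,0,0,0,0.0115,0.64,-0.08,0,0,0,0.0115]'

```text
t: 7.25
eef_pos: [0.6707, 0.0114, 0.0184]
eef_rot: [1.48, 1.57, 0.018]
wrist_force: [-0.6, -0.3, -0.6]
width: 0.0855
```

```bash
python3 look.py 9 side wrist; python3 crop.py 9
```

```text
7.25 [670.7  11.4  18.4] [-0.58 -0.31 -0.56] 0.0855
tool x [ 0.001  0.    -1.   ] y [0.994 0.109 0.001]
```

View pics/c9.png

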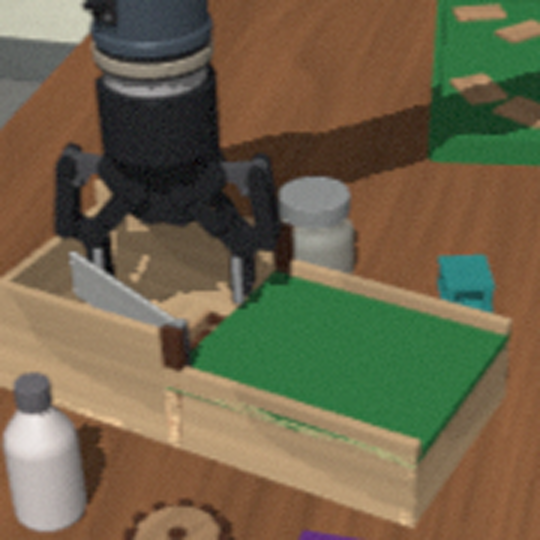

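View pics/wrist9.png

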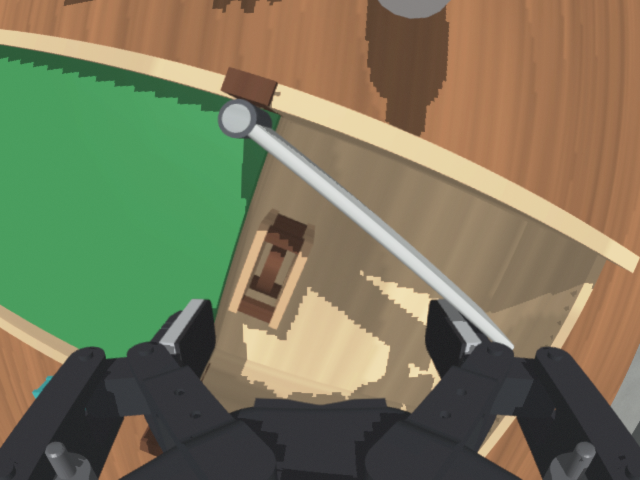

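The module has dropped and stands on edge in the box, against the deck's wall, at wrist (272,272). I'll reverse the path so the flap closes gently on the front finger.

Call:
step_arm --steps '[-0.64,0.08,0,0,0,-0.0115,-0.64,0.08,0,0,0,-0.0115,-0.64,0.08,0,0,0,-0.0115,-0.64,0.08,0,0,0,-0.0115,-0.64,0.08,0,0,0,-0.0115]'

```text
t: 7.98
eef_pos: [0.6375, 0.0156, 0.0184]
eef_rot: [1.589, 1.571, 0.068]
wrist_force: [-0.5, -1.0, 0.5]
width: 0.0855
```

Call:
step_arm --steps '[-0.64,0.08,0,0,0,-0.0115,-0.64,0.08,0,0,0,-0.0115,-0.64,0.08,0,0,0,-0.0115,-0.64,0.08,0,0,0,-0.0115,-0.64,0.08,0,0,0,-0.0115]'

```text
t: 8.6
eef_pos: [0.6055, 0.0196, 0.0183]
eef_rot: [-2.128, 1.571, 2.577]
wrist_force: [-0.8, -1.2, -0.3]
width: 0.0852
```

Call:
step_arm --steps '[-0.64,0.08,0,0,0,-0.0115,-0.64,0.08,0,0,0,-0.0115,-0.64,0.08,0,0,0,-0.0115,-0.64,0.08,0,0,0,-0.0115,-0.64,0.08,0,0,0,-0.0115]'

```text
t: 9.22
eef_pos: [0.5737, 0.0241, 0.0184]
eef_rot: [2.711, 1.57, 1.075]
wrist_force: [0.5, 0.3, -0.1]
width: 0.0856
```

Call:
step_arm --steps '[-0.64,0.08,0,0,0,-0.0115,-0.64,0.08,0,0,0,-0.0115,-0.64,0.08,0,0,0,-0.0115,-0.64,0.08,0,0,0,-0.0115,-0.64,0.08,0,0,0,-0.0115]'

```text
t: 9.85
eef_pos: [0.5417, 0.0276, 0.0184]
eef_rot: [1.741, 1.571, 0.047]
wrist_force: [-0.0, -0.8, -0.4]
width: 0.0852
```

Call:
step_arm --steps '[0,0,2,0,0,0,0,0,3,0,0,0,0,0,3,0,0,0,0,0,3,0,0,0,0,0,3,0,0,0]'

```text
t: 10.48
eef_pos: [0.5417, 0.0276, 0.1593]
eef_rot: [1.986, 1.571, 0.293]
wrist_force: [-0.6, 0.4, 0.3]
width: 0.0856
```

Call:
step_arm --steps '[2,0,0,0,0,0,2,0,0,0,0,0,2,0,0,0,0,0,0,0,0,0,0,0,0,0,0,0,0,0]'

```text
t: 11.1
eef_pos: [0.601, 0.0276, 0.158]
eef_rot: [-1.394, 1.57, -3.087]
wrist_force: [-0.8, -0.2, -0.7]
width: 0.0855
```

```bash
python3 look.py 10 side wrist scene
python3 - <<'E'
from h import *
o=np.array([625.5,24.3]);a=-.245;ex=np.array([np.cos(a),np.sin(a)]);ey=np.array([-ex[1],ex[0]])
c=np.load("pics/wrist10.npz");W=cloud(c,True)*1000
B=np.stack([(W[...,:2]-o)@ex,(W[...,:2]-o)@ey,W[...,2]],-1)
k=(B[...,2]>84)&(B[...,2]<96)&(abs(B[...,0])<40)&(B[...,1]<52)&(B[...,1]>-58); p=B[k]; print("flap top",k.sum(),np.polyfit(p[:,1],p[:,0],1),p[:,:2].min(0),p[:,:2].max(0))
k=(B[...,2]>25)&(B[...,2]<52)&(B[...,0]>8)&(B[...,0]<60)&(abs(B[...,1])<60); print("module",k.sum(),np.percentile(B[k],[3,50,97],axis=0).round())
E
```

```text
11.1 [601.   27.6 158. ] [-0.8  -0.22 -0.65] 0.0855
tool x [-0.001 -0.    -1.   ] y [ 0.993 -0.122 -0.001]
flap top 1049 [ 0.00450175 -0.53228806] [ -2.70860335 -55.31216028] [ 2.20127523 51.97711085]
module 1513 [[ 11. -19.  27.]
 [ 22.   2.  41.]
 [ 35.  22.  43.]]
```

View pics/wrist10.png

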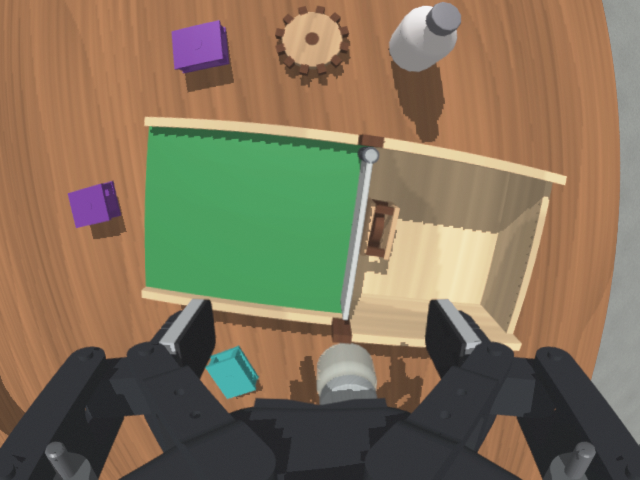

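View pics/scene10.png

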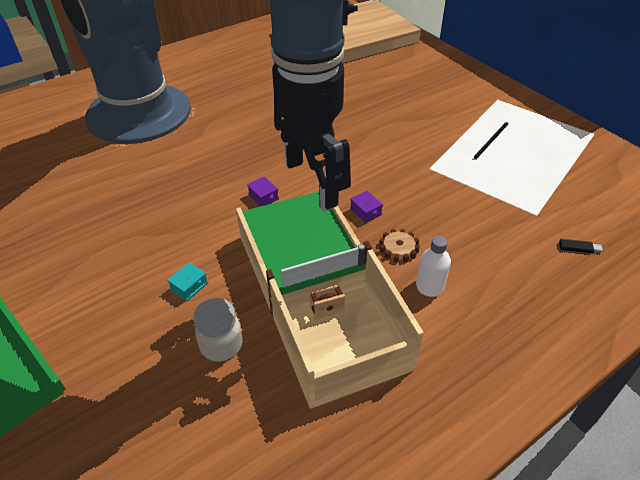

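The wrist view shows the flap shut from (370,155) to (347,318), with the module standing in the box at (380,230). Its centre is at about (22, 2, 24) mm in the box frame. The bottle, jar and gear are where they were.

```bash
python3 -c "
from station import robot
print(robot.sign_off())"
```

```text
the job is handed in; nothing more can be done
None
```

The module is in the box and the flap is shut, and I handed the job in at about 11 s of the 42 s allowed. I straddled the module with the open jaws. The front finger pushed and held the flap open while the rear finger slid the module through the gateway until it dropped. Then I backed out along the same path, so the flap closed behind the front finger, and raised the arm clear.

**Last checks:**
- **Flap:** measured at about 0.005 rad, so shut.
- **Module:** it stands on edge against the deck's wall, with its centre at about (22, 2, 24) mm in the box frame. That is inside the limits, but it is not lying flat. I took it to be at rest from the single final picture set and did not measure its speed.
- **Other objects:** the bottle, jar and gear look unmoved in the pictures. I did not measure them again.
- **Arm:** it is well clear of everything, and wrist forces stayed below about 3 N in every reading.

**One disagreement:** the cameras showed the open finger tips about 48 mm above the reported TCP, where the notes led me to expect about 13 mm. I set the working height from the pictures and forces instead, which put the TCP at about 18 mm.

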